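# Lock the peg basket into its shelf bracket

## Task

The washing machine shakes this shelf, so the lidded peg basket has to be locked down: slide it along its tray up to the sprung pads of the bracket, then give the cam lever its quarter turn clockwise so that the hook catches the basket's pin and draws the basket tight against the bracket. Leave the lever fully turned and let go of everything. Keep the basket upright in its tray and do not disturb the spray bottle, brush, dish or clip peg.

Things in the scene. Friction and masses are not known exactly. Their poses are not given: they have to be found in the camera images.
- stop_face (a point): Centre of the flat front of the fixed bracket's aluminium block, 40 mm above the shelf. Own x: level, the way the basket slides home, from tray into block; y: level, to the left of that; z up. Block 135 mm long, 110 wide, top 48 mm above the shelf, two front cheeks (18 mm thick, 29 to 55 mm to either side) up to 75. Before it a tray 235 mm long, 134 wide, floor 8 and rails 28 mm above the shelf.
- pads (a point): Fixed point midway between the tips of two sprung round rubber pads (18 mm dia, 42 mm to either side, 60 mm above the shelf) that stand 10 mm out of the stop face. They push back about 1 N each at first touch, 6 N each when flush: a basket merely pushed home springs back several mm when let go. Axes as stop_face.
- basket_grip (a point): Centre of the handle bar on the lid of the blue peg basket, 102 mm above the shelf. Bar 14 mm thick along the tray, 80 long across it, 12 high, its underside 13 mm above the lid. Basket rigid, lid fixed, 150 mm long, 110 wide (lid 118), lid top 83 mm above the shelf, about 0.7 kg, loose between the rails with 3.5 mm play each side. Own x towards the block, y along the bar, z up.
- basket_face (a point): Centre of the basket's flat front face, the end towards the block, 40 mm above the shelf, 75 mm ahead of the handle bar; axes as basket_grip. How far it lies behind stop_face along stop_face's x is the gap: 40 to 80 mm at the start, 10 when it just touches the pads, 0 to 1 when drawn tight. The hook catches the pin if the gap is 13 mm or less when the lever is turned.
- keeper_pin (a point): Middle of the basket's upright steel pin, 10 mm dia, 55 mm ahead of basket_face, 66 mm above the shelf, top 74 mm above the shelf. It stands on a flat steel tongue (30 mm wide, 64 mm out from the face, 52 to 58 mm above the shelf) that passes over the block. Axes as basket_grip.
- lever_axis (a point): Point on the vertical turning axis of the cam lever, 84 mm above the shelf, 95 mm along x from stop_face; fixed on the bracket, same axes as stop_face.
- lever_grip (a point): Point on the middle line of the lever, 75 mm from the axis, 84 mm above the shelf. The grey lever is a straight upright paddle 14 mm wide reaching 105 mm from the axis, 73 to 98 mm above the shelf. Own y points along the lever, out from the axis. A steel crescent hook below it (61 to 72 mm above the shelf, up to 68 mm from the axis) turns with it on about the opposite side.
- cam (a joint): Lever turn, rad, growing clockwise from above. 0: lever square across the tray on stop_face's +y side, hook open. 1.57: in line with the tray, pointing away from the basket, hook closed. Stops -0.25 and 1.62; starts -0.15 to 0.2. Hook meets the pin's path at about 0.35; the draw ends at 1.25. Stays where left; takes 0.12 N m free, up to 0.6 N m (8 N at 75 mm) while drawing.
- spray_bottle: Bystander: closed green spray bottle, 72 mm dia, 176 mm tall, origin under its centre.
- stain_brush: Bystander: wooden-handled stain brush, 170 mm long, lying on the far side of the bracket.
- coin_dish: Bystander: small ceramic dish, 100 mm dia, 28 mm high, origin under its centre.
- clip_peg: Bystander: stainless spring-clip peg, 75 mm long, 14 mm high, lying flat, origin under its centre.
Mind the look-alikes: they are no part of the job. What is meant by the part that bears basket_grip is not pink, and is the larger of those in its own colour.

How it is judged:
At the end, for the whole second after the job is handed in: The lever is turned to at least 1.4 rad (80 degrees), the basket stands upright (within 0.06 rad) in its tray with its front face within 3 mm of the stop face, within 12 mm sideways and 6 mm in height of it, and all is at rest (value of joint cam above 1.4 rad and x of basket_face in the frame of stop_face above -0.003 m and y of basket_face in the frame of stop_face between -0.012 and 0.012 m and z of basket_face in the frame of stop_face below 0.006 m and angle between basket_face's own z axis and vertical below 0.06 rad and linear speed of basket below 0.01 m/s and velocity of joint cam below 0.05 rad/s); the robot touches nothing.
It fails at once if the basket is tipped by more than about 17 degrees (angle between basket_face's own z axis and vertical above 0.3 rad).
It fails at once if a bystander is moved by more than 30 mm (distance of any of spray_bottle, stain_brush, coin_dish, clip_peg from where it was at the start of the episode above 0.03 m).
It also fails if it takes over 50 s, if anything falls off the work surface, if the arm or the gripper's body presses on something with over 40 N, if the wrist force passes 120 N, or if a joint passes its speed limit or range.

## Robot

A 7-joint arm with a two-finger parallel gripper is mounted at the origin on the work surface. World frame = base frame: x ahead of the robot, y to its left, z up, the work surface at z = 0. Lengths are in m, angles in rad, forces in N, time in s.
With the tool pointing down it reaches from about 0.35 to 0.9 m from the base axis. Payload 8.1 kg.
Tool frame: the origin (TCP) lies at the very end of the fingers, on their centre line; the grasp point (between the pads) lies 19 mm behind it (grip_point_offset is the distance from the TCP to the grasp point, in m); z points along the fingers, x is the direction in which the jaws open and shut, and the axes are right-handed (so a half turn about z gives the same grasp; the last joint's range is limited). The gripper opens to 92 mm and grips with 3 to 60 N. Pads are 19 mm wide; open, the fingers measure 130 mm over their backs; the gripper's body (75 mm by 190 mm) begins 47 mm behind the grasp point.
Start: joints at [-1.397, 0.434, 0.025, 1.573, -0.012, 1.134, -0.075], TCP at [0.171, 0.601, 0.227] pointing down, gripper open.
Joint ranges: [-2.62, 2.62], [-0.44, 2.09], [-1.27, 1.32], [0.08, 2.57], [-1.32, 4.46], [0.12, 2], [-2.74, 2.74]. Speed limits (rad/s): [2.22, 2.22, 3.01, 3.01, 3.14, 3.14, 3.14].

## Interface

Orientations are given as a rotation vector (axis times angle).
In Python, from cell import observe, get_image, camera_model, sign_off, grip_point_offset gives the robot as it stands.
- The arm moves only by the tool play_rows, never from a script. Its argument "rows" is a list of rows, each a list of 7 numbers: the shift along the tool's x, y, z as a fraction of full scale, then the turn, a rotation vector about the tool's x, y, z as a fraction of full scale, then the closure, from -1 (fully open) to 1 (shut). A call has 1 to 5 rows; each row shifts and turns the pose as measured when the row begins, along the tool's axes as they then stand; what a row does not reach is not made up. Full scale, the value 1, is 0.15 m for a shift and 0.5 rad for a turn. A row lasts 1/10 s, in which the tool goes at most 50 mm and 8.59 degrees, less where a joint would pass 70% of its speed; a pose out of reach is approached as far as the arm can. A call with a number of a shift or a turn outside -1 to 1 is refused whole. A call with a gripper value outside its range is refused whole. The fingers move at their own pace and stop on an object; "force" is the grip in N (left out, the last holds). Time passes only in rows, so rows that do not move let the fingers close. It gives the time, the measured TCP pose, the force and the opening at its end, in the units of the state.
- observe(): the state, without advancing time (a new reading comes with each control period).
- get_image(name): name is "scene" or "top" or "wrist"; returns the picture (384x512x3 uint8, blue, green, red); there is no depth.
- camera_model(name): a dict with "K" (3x3 intrinsics, pixels), "R" (3x3) and "t" (3): a world point X has camera coordinates R X + t. Camera axes: x right, y down, z forward; pixel columns grow to the right and rows downward; lengths in m; the calibration is good to about 2 mm. A picture is of the moment at which its call begins: read the wrist's pose just before it. camera_model takes no time and is no camera call; for the wrist camera it gives the pose at the moment of the call.
- sign_off(): hands the job in, once; it reports no verdict.
The state is a dict: "clock": time; "joints": joint angles; "dq": joint speeds; "joint_efforts": joint torques, N m; "position": TCP position; "ee_rot": TCP orientation; "force": force on the tool from outside, world axes, zero at the start; "ft_torque": the same for the moment, N m; "width": opening from 0.0 (shut) to 1.0 (fully open).
Only numpy, scipy, OpenCV 4.12 (cv2) and the standard library are available. Lean on these libraries where they do the work, as an engineer would, in place of code of your own. Each camera call takes 0.05 s, during which the arm holds its last target.

## Working session

There is one attempt and no reset: what is moved stays moved. The work goes in short steps, Python scripts to look and compute and a tool call to move; the robot and the scene stay as the last step left them, time stands still between calls to the robot, and variables do not carry over. Pictures are saved under pics/ and viewed, and the job is handed in when it is done.

Besides the shell and the picture viewer there is one more tool, called after ">>>" by a JSON object that holds its "fn" and its "kwargs", one argument or row to a line. play_rows: Moves the arm, as the interface text tells. Its arguments: {"type":"object","properties":{"rows":{"type":"array","items":{"type":"array","items":{"type":"number"}}},"force":{"type":"number"}},"required":["rows"]}

```bash
ls; mkdir -p pics; python3 - <<'E'
from cell import *
import cv2
print(observe())
for n in ["scene","top","wrist"]:
    m=camera_model(n); print(n,m)
    cv2.imwrite(f"pics/{n}0.png",get_image(n))
print(grip_point_offset)
E
```

```text
pics
{'clock': 0.0, 'joints': array([-1.39662316,  0.43524421,  0.02497822,  1.57409152, -0.0115973 ,
        1.13398369, -0.07508817]), 'dq': array([ 0.00153247, -0.00038256,  0.00054554, -0.00028333, -0.00182712,
       -0.00015367, -0.00068885]), 'joint_efforts': array([ 1.34552533e-04, -6.67828274e+01,  9.85719413e-01, -3.14476347e+01,
       -6.04704022e-02,  4.23990400e-02,  1.57567652e-04]), 'position': array([0.17070369, 0.60071123, 0.225934  ]), 'ee_rot': array([ 2.50584731e+00,  1.89304558e+00, -1.83232450e-03]), 'force': array([ 0.22104348, -0.29161899,  0.41389759]), 'ft_torque': array([-0.01003764,  0.03988116, -0.0458771 ]), 'width': 1.0026563946628093}
scene {'K': array([[368.24562745,   0.        , 249.30445711],
       [  0.        , 368.24562745, 198.87030025],
       [  0.        ,   0.        ,   1.        ]]), 'R': array([[ 0.74167283,  0.67074365,  0.00493583],
       [ 0.53523935, -0.5873722 , -0.60705249],
       [-0.40427744,  0.45287619, -0.79464641]]), 't': array([-0.41211862, -0.2492935 ,  1.24324983])}
top {'K': array([[480.38641092,   0.        , 255.08312177],
       [  0.        , 480.38641092, 183.58819759],
       [  0.        ,   0.        ,   1.        ]]), 'R': array([[ 0.01660326, -0.99983761, -0.00700543],
       [-0.99478202, -0.01581312, -0.10079023],
       [ 0.10066309,  0.00864232, -0.99488303]]), 't': array([0.00819189, 0.56044874, 1.40987409])}
wrist {'K': array([[280.58122551,   0.        , 254.97149751],
       [  0.        , 280.58122551, 189.98913561],
       [  0.        ,   0.        ,   1.        ]]), 'R': array([[ 0.27308254,  0.96198556, -0.00311547],
       [ 0.92640236, -0.26210591,  0.27033156],
       [ 0.25923847, -0.076709  , -0.96276225]]), 't': array([-0.62483978, -0.03538921,  0.39079562])}
0.0188
```

View pics/scene0.png

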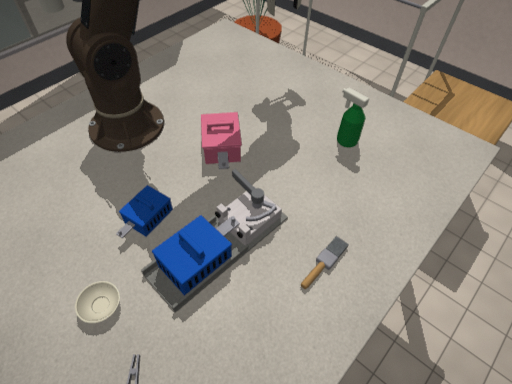

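View pics/top0.png

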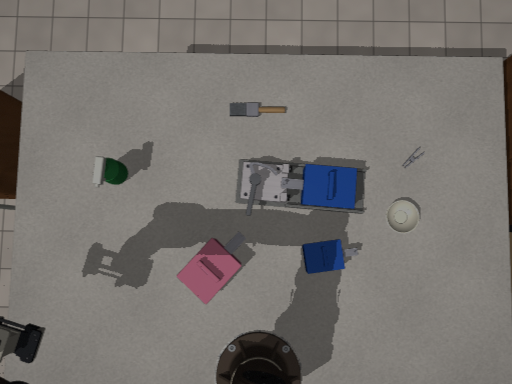

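View pics/wrist0.png

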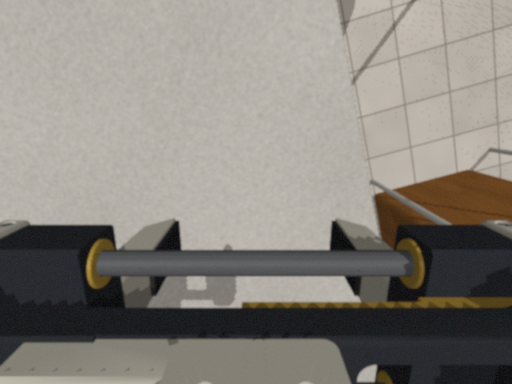

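The top view shows the large blue basket at about (330,187), its bracket to the left of it at (265,182), and the lever pointing down at (250,205). The decoys are the small blue basket and the pink one. I'll zoom in to measure.

```bash
python3 - <<'E'
import cv2
a=cv2.imread("pics/top0.png")[145:225,225:385]
cv2.imwrite("pics/top0z.png",cv2.resize(a,None,fx=5,fy=5,interpolation=cv2.INTER_CUBIC))
a=cv2.imread("pics/scene0.png")[160:310,135:295]
cv2.imwrite("pics/scene0z.png",cv2.resize(a,None,fx=4,fy=4,interpolation=cv2.INTER_CUBIC))
E
```

```text
(no output)
```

View pics/top0z.png

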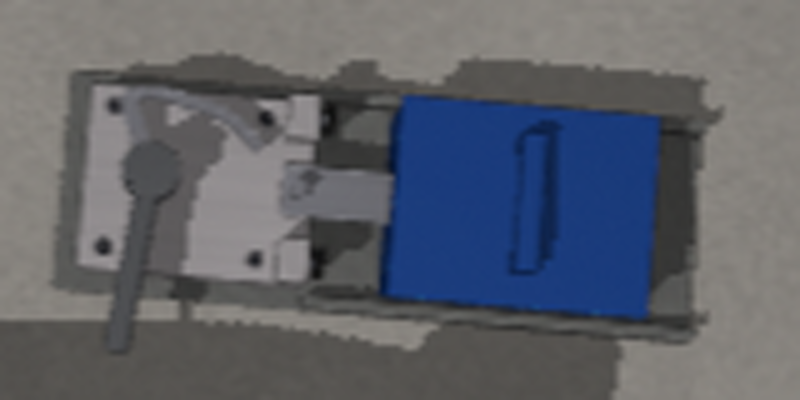

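View pics/scene0z.png

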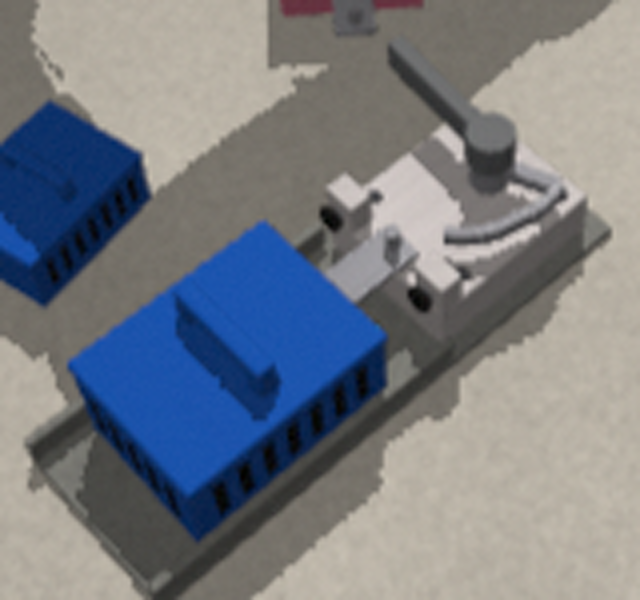

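```bash
cat > h.py <<'E'
import numpy as np, cv2
from cell import *
def bp(uv,z,m):
    K,R,t=m["K"],m["R"],m["t"]
    C=-R.T@t; d=R.T@np.linalg.inv(K)@np.array([uv[0],uv[1],1.])
    return C+d*(z-C[2])/d[2]
def proj(X,m):
    p=m["K"]@(m["R"]@np.array(X)+m["t"]); return p[:2]/p[2]
E
python3 - <<'E'
from h import *
m=camera_model("top"); s=camera_model("scene")
T=lambda u,v:((u+.5)/5+225-.5,(v+.5)/5+145-.5)
S=lambda u,v:((u+.5)/4+135-.5,(v+.5)/4+160-.5)
for n,p,z in [("hub",(150,170),.1),("tip",(118,352),.098),("bar1",(537,130),.108),("bar2",(524,272),.108),
 ("lidFR",(402,95),.083),("lidBR",(660,115),.083),("lidBL",(648,318),.083),("lidFL",(383,297),.083),
 ("blkBR",(93,85),.048),("blkBL",(78,265),.048),("cheekR",(321,95),.075),("cheekL",(308,280),.075),("pin",(307,180),.074),("blkFR",(321,138),.048)]:
    print("T",n,bp(T(*p),z,m).round(4))
for n,p,z in [("hub",(490,135),.1),("bar1",(185,290),.108),("bar2",(272,368),.108),("lidFL",(265,222),.083),("lidBL",(70,367),.083),("lidBR",(195,492),.083),("lidFR",(387,343),.083),("pin",(394,232),.074),("tip",(395,42),.098)]:
    print("S",n,bp(S(*p),z,s).round(4))
E
```

```text
T hub [0.5672 0.0183 0.1   ]
T tip [0.4636 0.0347 0.098 ]
T bar1 [ 0.5926 -0.2006  0.108 ]
T bar2 [ 0.5119 -0.1933  0.108 ]
T lidFR [ 0.615  -0.1264  0.083 ]
T lidBR [ 0.6057 -0.2752  0.083 ]
T lidBL [ 0.4885 -0.2678  0.083 ]
T lidFL [ 0.498  -0.1163  0.083 ]
T blkBR [0.6233 0.0535 0.048 ]
T blkBL [0.5161 0.0603 0.048 ]
T cheekR [ 0.6155 -0.0801  0.075 ]
T cheekL [ 0.5076 -0.0737  0.075 ]
T pin [ 0.5658 -0.0726  0.074 ]
T blkFR [ 0.5937 -0.082   0.048 ]
S hub [0.5688 0.0145 0.1   ]
S bar1 [ 0.5175 -0.1966  0.108 ]
S bar2 [ 0.5925 -0.1981  0.108 ]
S lidFL [ 0.5022 -0.1217  0.083 ]
S lidBL [ 0.4933 -0.2685  0.083 ]
S lidBR [ 0.6055 -0.2718  0.083 ]
S lidFR [ 0.6185 -0.133   0.083 ]
S pin [ 0.5624 -0.0687  0.074 ]
S tip [0.4679 0.0324 0.098 ]
```

>>> {"fn": "play_rows", "kwargs": {
  "rows": [
    [-0.25,0.22,0,0,0,0,-1],
    [-0.25,0.22,0,0,0,0,-1],
    [-0.25,0.22,0,0,0,0,-1],
    [-0.25,0.22,0,0,0,0,-1],
    [-0.25,0.22,0,0,0,0,-1]
  ],
  "force": 25
}}

```text
clock: 0.65
position: [0.2748, 0.3774, 0.2232]
ee_rot: [-2.496, -1.907, 0.005]
force: [1.2, 0.7, -0.5]
width: 1.0
```

```bash
cat >> h.py <<'E'
from scipy.spatial.transform import Rotation as Rn
ex=np.array([0.06,0.998,0]); ex/=np.linalg.norm(ex); ey=np.array([-ex[1],ex[0],0]); ez=np.array([0,0,1.])
def go(target,heading):
    o=observe(); p=o["position"]; R=Rn.from_rotvec(o["ee_rot"])
    h=np.array([np.cos(heading),np.sin(heading),0]); 
    Rd=Rn.from_matrix(np.c_[h,np.cross([0,0,-1.],h),[0,0,-1.]])
    d=R.inv().apply(np.array(target)-p)/.15; r=(R.inv()*Rd).as_rotvec()/.5
    print("t",round(o["clock"],2),"p",p.round(4),"F",o["force"].round(1),"w",round(o["width"],3),"q",o["joints"].round(2))
    print("shift",d.round(3),"turn",r.round(3),"rows",np.linalg.norm(d)*3)
E
python3 -c "
from h import *
go([.553,-.197,.2],np.arctan2(ex[1],ex[0]))"
```

```text
t 0.65 p [0.2748 0.3774 0.2232] F [ 1.2  0.7 -0.5] w 1.0 q [-1.12  0.18  0.08  1.95 -0.02  1.01  0.27]
shift [-3.208  2.796  0.153] turn [-0.006  0.004 -0.412] rows 12.773386319660114
```

>>> {"fn": "play_rows", "kwargs": {
  "rows": [
    [-0.25,0.22,0,0,0,-0.08,-1],
    [-0.25,0.21,0,0,0,-0.08,-1],
    [-0.26,0.21,0,0,0,-0.08,-1],
    [-0.26,0.2,0,0,0,-0.08,-1],
    [-0.27,0.2,0,0,0,-0.08,-1]
  ]
}}

```text
clock: 1.15
position: [0.3909, 0.1563, 0.2233]
ee_rot: [-2.283, -2.155, 0.003]
force: [1.3, 0.6, 0.2]
width: 0.997
```

```bash
python3 -c "
from h import *
go([.553,-.197,.2],np.arctan2(ex[1],ex[0]))"
```

```text
t 1.15 p [0.3909 0.1563 0.2233] F [1.3 0.6 0.2] w 0.997 q [-0.75  0.1   0.27  2.06 -0.03  0.99  1.05]
shift [-2.289  1.216  0.152] turn [-0.005 -0.     0.004] rows 7.78805829354652
```

>>> {"fn": "play_rows", "kwargs": {
  "rows": [
    [-0.28,0.15,0,0,0,0,-1],
    [-0.28,0.15,0,0,0,0,-1],
    [-0.28,0.15,0,0,0,0,-1],
    [-0.28,0.15,0,0,0,0,-1],
    [-0.28,0.15,0,0,0,0,-1]
  ]
}}

```text
clock: 1.65
position: [0.4939, -0.0692, 0.2236]
ee_rot: [-2.28, -2.159, -0.002]
force: [1.6, 2.2, 1.3]
width: 0.998
```

```bash
python3 -c "
from h import *
go([.553,-.197,.2],np.arctan2(ex[1],ex[0]))"
```

```text
t 1.65 p [ 0.4939 -0.0692  0.2236] F [1.6 2.2 1.3] w 0.998 q [-0.35  0.24  0.47  1.91 -0.13  1.03  1.69]
shift [-0.829  0.44   0.156] turn [-0.001 -0.003  0.011] rows 2.8551087551554466
```

>>> {"fn": "play_rows", "kwargs": {
  "rows": [
    [-0.28,0.15,0,0,0,0,-1],
    [-0.28,0.15,0,0,0,0,-1],
    [-0.25,0.12,0.1,0,0,0,-1],
    [0,0,0,0,0,0,-1]
  ]
}}

```text
clock: 2.05
position: [0.5524, -0.2066, 0.2076]
ee_rot: [2.286, 2.152, -0.001]
force: [-0.1, -0.9, 0.2]
width: 0.999
```

```bash
python3 -c "
from h import *
go([.553,-.197,.2],np.arctan2(ex[1],ex[0]))
m=camera_model('wrist'); im=get_image('wrist'); cv2.imwrite('pics/w1.png',im)
for n,p in [('bar1',(.592,-.199,.108)),('bar2',(.512,-.195,.108)),('lidFR',(.616,-.129,.083)),('lidFL',(.5,-.118,.083))]: print(n,proj(p,m).round(0))
"
```

```text
t 2.05 p [ 0.5524 -0.2066  0.2076] F [-0.1 -0.9  0.2] w 0.999 q [-0.1   0.42  0.51  1.72 -0.23  1.06  2.  ]
shift [0.064 0.    0.05 ] turn [ 0.002  0.004 -0.001] rows 0.24472148149113304
bar1 [265. 227.]
bar2 [265. 146.]
lidFR [329. 235.]
lidFL [342. 126.]
```

View pics/w1.png

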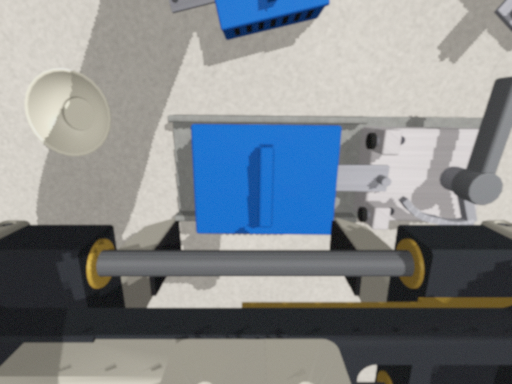

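>>> {"fn": "play_rows", "kwargs": {
  "rows": [
    [0.07,0.0,0.2,0,0,0,-1],
    [0,0,0.25,0,0,0,-1],
    [0,0,0.2,0,0,0,-1],
    [0,0,0.08,0,0,0,-1],
    [0,0,0,0,0,0,-1]
  ]
}}

```text
clock: 2.6
position: [0.5544, -0.1885, 0.0972]
ee_rot: [2.281, 2.158, 0.007]
force: [0.2, -0.1, -0.1]
width: 1.001
```

```bash
python3 -c "
from h import *
go([.553,-.196,.088],np.arctan2(ex[1],ex[0]))"
```

```text
t 2.6 p [ 0.5544 -0.1885  0.0972] F [ 0.2 -0.1 -0.1] w 1.001 q [-0.07  0.53  0.45  1.85 -0.31  0.83  2.05]
shift [-0.051 -0.007  0.061] turn [ 0.008 -0.005  0.01 ] rows 0.23957192778556466
```

>>> {"fn": "play_rows", "kwargs": {
  "rows": [
    [-0.05,0,0.05,0,0,0,-1],
    [0,0,0,0,0,0,-1],
    [0,0,0,0,0,0,0.6],
    [0,0,0,0,0,0,1],
    [0,0,0,0,0,0,1]
  ],
  "force": 25
}}

```text
clock: 3.1
position: [0.5567, -0.1968, 0.094]
ee_rot: [2.276, 2.156, 0.014]
force: [-0.1, -0.5, -0.1]
width: 0.79
```

>>> {"fn": "play_rows", "kwargs": {
  "rows": [
    [0,0,0,0,0,0,1],
    [0,0,0,0,0,0,1],
    [0,0,0,0,0,0,1],
    [0,0,0,0,0,0,1],
    [0,0,0,0,0,0,1]
  ]
}}

```text
clock: 3.6
position: [0.5572, -0.1968, 0.0949]
ee_rot: [2.275, 2.155, 0.015]
force: [0.3, 0.6, -0.6]
width: 0.35
```

```bash
python3 -c "
from h import *
go([.553,-.196,.088],np.arctan2(ex[1],ex[0]))"
```

```text
t 3.6 p [ 0.5572 -0.1968  0.0949] F [ 0.3  0.6 -0.6] w 0.35 q [-0.06  0.54  0.44  1.84 -0.31  0.82  2.06]
shift [ 0.004 -0.029  0.045] turn [ 0.024 -0.004  0.012] rows 0.16169170900634267
```

>>> {"fn": "play_rows", "kwargs": {
  "rows": [
    [0,-0.03,0.05,0.02,0,0.01,1],
    [0,0,0,0,0,0,1],
    [0,0,0,0,0,0,1],
    [0,0,0,0,0,0,1],
    [0,0,0,0,0,0,1]
  ]
}}

```text
clock: 4.1
position: [0.5526, -0.1967, 0.0868]
ee_rot: [-2.287, -2.154, -0.003]
force: [-0.3, -0.3, 1.4]
width: 0.151
```

```bash
python3 -c "
from h import *
go([.553,-.196,.088],np.arctan2(ex[1],ex[0]))"
```

```text
t 4.1 p [ 0.5526 -0.1967  0.0868] F [-0.3 -0.3  1.4] w 0.151 q [-0.06  0.55  0.44  1.85 -0.32  0.81  2.06]
shift [ 0.005  0.003 -0.008] turn [ 0.003 -0.003  0.   ] rows 0.029368306966695533
```

Width 0.151 is 14 mm, so the handle is gripped. Now I'll slide it home in small steps.

>>> {"fn": "play_rows", "kwargs": {
  "rows": [
    [0.05,0,0,0,0,0,1],
    [0.06,0,0,0,0,0,1],
    [0.06,0,0,0,0,0,1],
    [0.06,0,0,0,0,0,1]
  ]
}}

```text
clock: 4.5
position: [0.5543, -0.1633, 0.0868]
ee_rot: [2.289, 2.148, 0.0]
force: [-0.4, -3.2, -1.0]
width: 0.149
```

```bash
python3 -c "
from h import *
go([.5578,-.1532,.088],np.arctan2(ex[1],ex[0]))"
```

```text
t 4.5 p [ 0.5543 -0.1633  0.0868] F [-0.4 -3.2 -1. ] w 0.149 q [-0.12  0.54  0.45  1.87 -0.31  0.8   2.  ]
shift [ 0.068  0.019 -0.008] turn [ 0.004  0.003 -0.007] rows 0.21469919515270236
```

>>> {"fn": "play_rows", "kwargs": {
  "rows": [
    [0.04,0,0,0,0,0,1],
    [0.03,0,0,0,0,0,1]
  ]
}}

```text
clock: 4.7
position: [0.5553, -0.1548, 0.0879]
ee_rot: [2.286, 2.144, -0.004]
force: [-2.8, -13.9, 3.5]
width: 0.15
```

```bash
python3 -c "
from h import *
go([.5578,-.1532,.088],np.arctan2(ex[1],ex[0]))
cv2.imwrite('pics/t2.png',cv2.resize(get_image('top')[145:225,225:385],None,fx=5,fy=5,interpolation=cv2.INTER_CUBIC))
cv2.imwrite('pics/w2.png',get_image('wrist'))"
```

```text
t 4.7 p [ 0.5553 -0.1548  0.0879] F [ -2.8 -13.9   3.5] w 0.15 q [-0.14  0.53  0.45  1.88 -0.31  0.79  1.98]
shift [ 0.012  0.016 -0.001] turn [ 0.008  0.014 -0.008] rows 0.05948305630335578
```

View pics/w2.png

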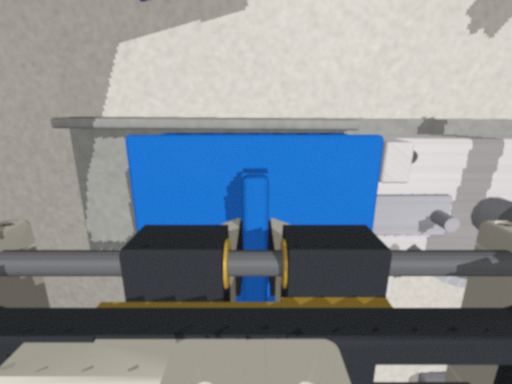

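View pics/t2.png

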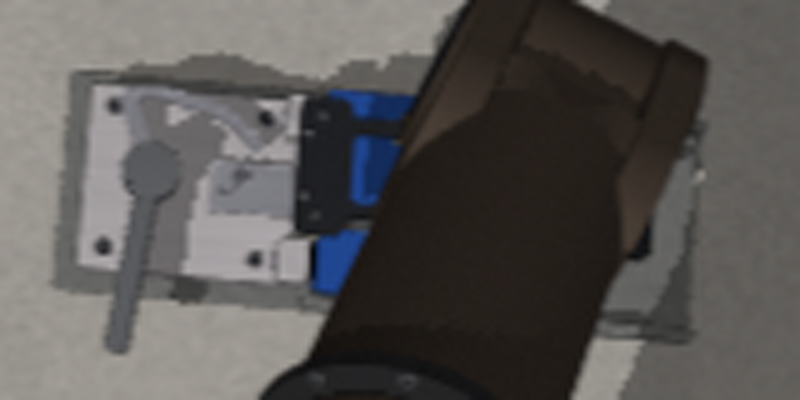

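>>> {"fn": "play_rows", "kwargs": {
  "rows": [
    [-0.025,0,0,0,0,0,1],
    [-0.02,0,0,0,0,0,1]
  ]
}}

```text
clock: 5.0
position: [0.5541, -0.1605, 0.0872]
ee_rot: [2.286, 2.146, -0.006]
force: [0.7, -1.6, -4.9]
width: 0.149
```

```bash
python3 -c "
from h import *
go([.5578,-.1532,.088],np.arctan2(ex[1],ex[0]))"
```

```text
t 5.0 p [ 0.5541 -0.1605  0.0872] F [ 0.7 -1.6 -4.9] w 0.149 q [-0.13  0.53  0.45  1.88 -0.31  0.8   1.99]
shift [ 0.05   0.021 -0.006] turn [ 0.005  0.014 -0.006] rows 0.16483467195047796
```

>>> {"fn": "play_rows", "kwargs": {
  "rows": [
    [0,0,0,0,0,0,0.4],
    [0,0,0,0,0,0,0.4],
    [0,0,0,0,0,0,0.4],
    [0,0,-0.2,0,0,0,0.4],
    [0,0,-0.3,0,0,0,0.4]
  ]
}}

```text
clock: 5.5
position: [0.5512, -0.154, 0.1585]
ee_rot: [-2.282, -2.152, 0.012]
force: [0.6, 0.6, -0.0]
width: 0.3
```

```bash
python3 -c "
from h import *
go([.5578,-.1532,.088],np.arctan2(ex[1],ex[0]))
m=camera_model('wrist'); im=get_image('wrist'); cv2.imwrite('pics/w3.png',im)"
```

```text
t 5.5 p [ 0.5512 -0.154   0.1585] F [ 0.6  0.6 -0. ] w 0.3 q [-0.18  0.45  0.5   1.81 -0.25  0.96  1.94]
shift [0.009 0.048 0.469] turn [-0.018  0.004  0.003] rows 1.4158223221740278
```

View pics/w3.png

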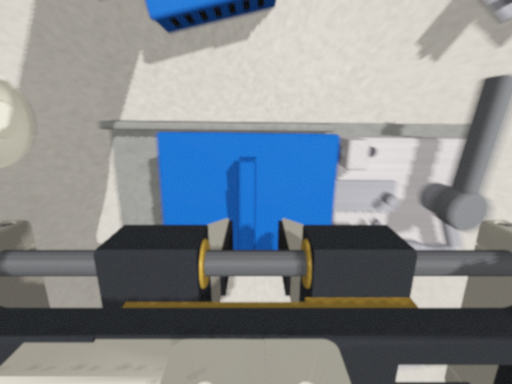

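```bash
cat >> h.py <<'E'
A=np.array([.568,.0165,0]); h0=np.arctan2(ex[1],ex[0])
def P(c,z,r=.075):
    p=A+r*(ey*np.cos(c)+ex*np.sin(c)); p[2]=z; return p
def lev(c,z,ch=None,r=.075): go(P(c,z,r),h0-(c if ch is None else ch))
E
python3 -c "
from h import *
m=camera_model('wrist')
for p,z in [((339,132),.083),((248,157),.108),((160,132),.083)]: print(bp(p,z,m))
lev(.1,.17)"
```

```text
[ 0.50456254 -0.08106524  0.083     ]
[ 0.51731774 -0.15805818  0.108     ]
[ 0.49570689 -0.23186587  0.083     ]
t 5.55 p [ 0.5549 -0.1554  0.1664] F [ 2.5 -1.9  5.2] w 0.302 q [-0.18  0.44  0.5   1.8  -0.25  0.96  1.93]
shift [ 1.199 -0.478 -0.028] turn [0.003 0.005 0.202] rows 3.8745027213004892
```

>>> {"fn": "play_rows", "kwargs": {
  "rows": [
    [0.2,-0.09,-0.05,0,0,0,0.4],
    [0.28,-0.11,0,0,0,0.05,0.4],
    [0.28,-0.11,0,0,0,0.05,0.4],
    [0.28,-0.1,0,0,0,0.05,0.4],
    [0.15,-0.05,0,0,0,0.05,0.4]
  ]
}}

```text
clock: 6.05
position: [0.5038, 0.0318, 0.1777]
ee_rot: [2.393, 2.022, 0.013]
force: [0.5, 0.2, 0.0]
width: 0.301
```

```bash
python3 -c "
from h import *
lev(.1,.17)
m=camera_model('wrist'); im=get_image('wrist'); cv2.imwrite('pics/w4.png',im)
print([proj(P(.1,.098,r),m).round(0) for r in (0,.075,.105)])"
```

```text
t 6.05 p [0.5038 0.0318 0.1777] F [0.5 0.2 0. ] w 0.301 q [-0.57  0.3   0.51  1.97 -0.18  0.91  1.43]
shift [-0.033 -0.061  0.051] turn [ 0.025 -0.001 -0.015] rows 0.25858716655763747
[array([249., 261.]), array([248., 184.]), array([248., 150.])]
```

View pics/w4.png

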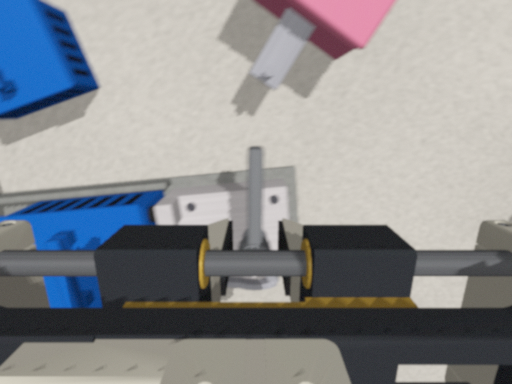

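>>> {"fn": "play_rows", "kwargs": {
  "rows": [
    [0,-0.06,0,0.02,0,0,0.4],
    [0,0,0,0,0,0,0.4],
    [0,0,0,0,0,0,0.4]
  ]
}}

```text
clock: 6.4
position: [0.4937, 0.0385, 0.1777]
ee_rot: [-2.392, -2.034, -0.005]
force: [-0.4, -0.9, 0.6]
width: 0.297
```

```bash
python3 -c "
from h import *
lev(.1,.17)
m=camera_model('wrist'); im=get_image('wrist'); cv2.imwrite('pics/w5.png',im[100:300,150:350].repeat(3,0).repeat(3,1))
print([proj(P(.1,.098,r),m).round(1) for r in (0,.075,.105)])
go([0,0,0],h0)"
```

```text
t 6.4 p [0.4937 0.0385 0.1777] F [-0.4 -0.9  0.6] w 0.297 q [-0.58  0.29  0.5   1.98 -0.18  0.91  1.42]
shift [-0.066  0.013  0.051] turn [ 0.002 -0.006 -0.003] rows 0.2538604213381358
[array([243.6, 272.1]), array([242.6, 197.4]), array([242.2, 163.9])]
t 6.45 p [0.4936 0.0383 0.1776] F [ 0.2  0.5 -1.3] w 0.296 q [-0.58  0.29  0.5   1.98 -0.18  0.91  1.42]
shift [-0.786 -3.208  1.179] turn [ 0.002 -0.006 -0.204] rows 10.520387919016189
```

View pics/w5.png

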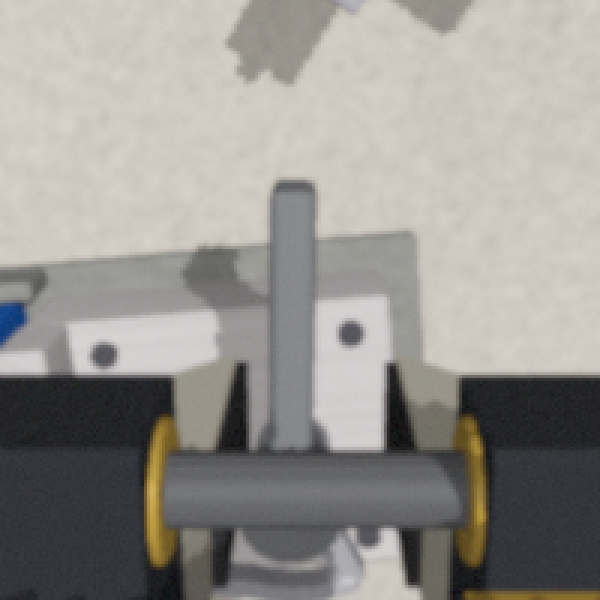

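```bash
cat >> h.py <<'E'
A=np.array([.5682,.0200,0])
E
python3 -c "
from h import *
lev(.1,.076)"
```

```text
t 6.45 p [0.4936 0.0383 0.1776] F [ 0.2  0.5 -1.3] w 0.296 q [-0.58  0.29  0.5   1.98 -0.18  0.91  1.42]
shift [-0.043  0.01   0.677] turn [ 0.002 -0.006 -0.004] rows 2.036465097683483
```

>>> {"fn": "play_rows", "kwargs": {
  "rows": [
    [-0.04,0.01,0.1,0,0,0,0.2],
    [0,0,0.1,0,0,0,0.2],
    [0,0,0,0,0,0,0.2]
  ]
}}

```text
clock: 6.75
position: [0.4956, 0.0288, 0.1475]
ee_rot: [2.398, 2.029, 0.007]
force: [-0.7, -0.2, -0.3]
width: 0.397
```

```bash
python3 -c "
from h import *
lev(.1,.076)
im=get_image('wrist'); cv2.imwrite('pics/w6.png',im)"
```

```text
t 6.75 p [0.4956 0.0288 0.1475] F [-0.7 -0.2 -0.3] w 0.397 q [-0.55  0.33  0.49  2.01 -0.21  0.84  1.47]
shift [ 0.017 -0.015  0.477] turn [ 0.006 -0.006 -0.013] rows 1.4311421522074415
```

View pics/w6.png

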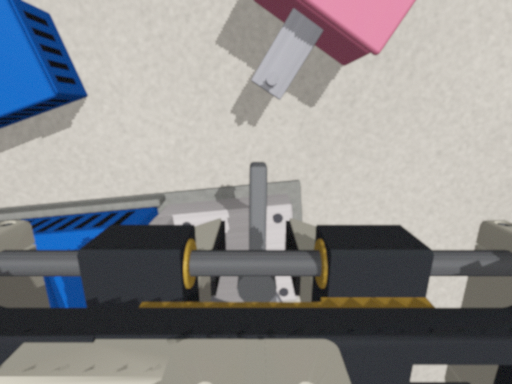

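The lever is at column 258, centred between the fingers (centre about 256). Descending to straddle it.

>>> {"fn": "play_rows", "kwargs": {
  "rows": [
    [0.015,-0.01,0.16,0,0,0,0.2],
    [0,0,0.16,0,0,0,0.2],
    [0,0,0.13,0,0,0,0.2],
    [0,0,0,0,0,0,0.3]
  ]
}}

```text
clock: 7.2
position: [0.499, 0.0292, 0.0824]
ee_rot: [2.399, 2.021, 0.016]
force: [-0.6, 0.5, 1.3]
width: 0.366
```

```bash
python3 -c "
from h import *
lev(.1,.076); lev(.25,.076)"
```

```text
t 7.2 p [0.499  0.0292 0.0824] F [-0.6  0.5  1.3] w 0.366 q [-0.5   0.43  0.44  2.07 -0.29  0.68  1.53]
shift [ 0.012 -0.035  0.042] turn [ 0.02  -0.01  -0.022] rows 0.16955260692329938
t 7.2 p [0.499  0.0292 0.0824] F [-0.6  0.5  1.3] w 0.366 q [-0.5   0.43  0.44  2.07 -0.29  0.68  1.53]
shift [ 0.087 -0.031  0.043] turn [ 0.019 -0.011  0.278] rows 0.3047017581660901
```

>>> {"fn": "play_rows", "kwargs": {
  "rows": [
    [0.04,-0.03,0.04,0.02,-0.01,0.1,0.3],
    [0.06,0,0,0,0,0.24,0.3],
    [0.06,0,0,0,0,0.24,0.3]
  ]
}}

```text
clock: 7.5
position: [0.502, 0.0505, 0.0795]
ee_rot: [2.68, 1.638, 0.001]
force: [-0.1, -1.0, -0.6]
width: 0.349
```

```bash
python3 -c "
from h import *
lev(.35,.076);lev(.6,.076)"
```

```text
t 7.5 p [0.502  0.0505 0.0795] F [-0.1 -1.  -0.6] w 0.349 q [-0.6   0.46  0.53  2.06 -0.35  0.71  1.25]
shift [-0.011 -0.014  0.023] turn [ 0.002 -0.    -0.127] rows 0.08805771639375502
t 7.5 p [0.502  0.0505 0.0795] F [-0.1 -1.  -0.6] w 0.349 q [-0.6   0.46  0.53  2.06 -0.35  0.71  1.25]
shift [ 0.113 -0.006  0.024] turn [ 0.002 -0.001  0.373] rows 0.34722120701893644
```

>>> {"fn": "play_rows", "kwargs": {
  "rows": [
    [0.06,0,0.02,0,0,0.18,0.3],
    [0.06,0,0,0,0,0.2,0.3],
    [0.06,0,0,0,0,0.24,0.3]
  ]
}}

```text
clock: 7.8
position: [0.5181, 0.0726, 0.0808]
ee_rot: [2.91, 1.182, 0.004]
force: [-0.2, -1.4, -1.7]
width: 0.348
```

```bash
python3 -c "
from h import *
lev(.7,.076);lev(1,.076);
cv2.imwrite('pics/t7.png',cv2.resize(get_image('top')[145:225,225:385],None,fx=5,fy=5,interpolation=cv2.INTER_CUBIC))"
```

```text
t 7.8 p [0.5181 0.0726 0.0808] F [-0.2 -1.4 -1.7] w 0.348 q [-0.69  0.5   0.62  2.02 -0.43  0.74  0.96]
shift [-0.024 -0.015  0.032] turn [ 0.003 -0.005 -0.078] rows 0.12847178896965278
t 7.8 p [0.5181 0.0726 0.0808] F [-0.2 -1.4 -1.7] w 0.348 q [-0.69  0.5   0.62  2.02 -0.43  0.74  0.96]
shift [0.124 0.001 0.032] turn [ 0.002 -0.005  0.522] rows 0.3846561053176809
```

View pics/t7.png

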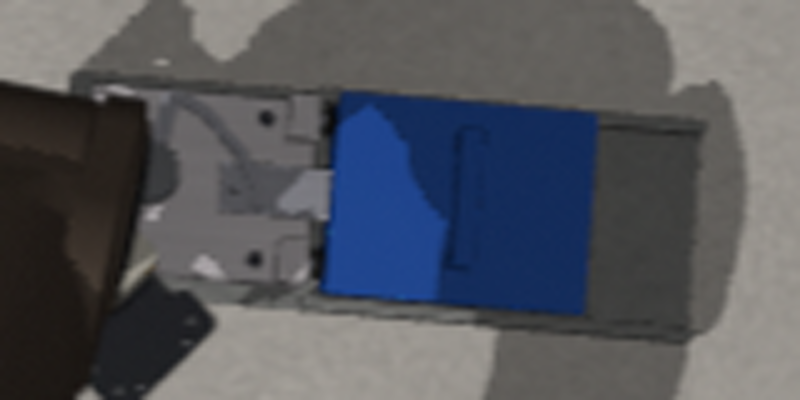

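The hook tip (about (250,180) in the crop) has passed to the basket side of the pin (about (233,190)), so it's engaging. Continuing the turn.

>>> {"fn": "play_rows", "kwargs": {
  "rows": [
    [0.06,0,0.03,0,0,0.22,0.3],
    [0.06,0,0,0,0,0.24,0.3],
    [0.06,0,0,0,0,0.24,0.3]
  ]
}}

```text
clock: 8.15
position: [0.5397, 0.088, 0.0794]
ee_rot: [-3.075, -0.639, -0.002]
force: [-4.1, -7.7, -3.1]
width: 0.348
```

```bash
python3 -c "
from h import *
lev(1.1,.076);lev(1.4,.076)"
```

```text
t 8.15 p [0.5397 0.088  0.0794] F [-4.1 -7.7 -3.1] w 0.348 q [-0.76  0.56  0.71  1.97 -0.51  0.79  0.66]
shift [-0.006 -0.009  0.022] turn [-0.001 -0.003 -0.002] rows 0.07445258797935826
t 8.15 p [0.5397 0.088  0.0794] F [-4.1 -7.7 -3.1] w 0.348 q [-0.76  0.56  0.71  1.97 -0.51  0.79  0.66]
shift [0.141 0.014 0.023] turn [-0.001 -0.003  0.598] rows 0.4312926668384673
```

>>> {"fn": "play_rows", "kwargs": {
  "rows": [
    [0.07,0,0.02,0,0,0.24,0.3],
    [0.07,0,0,0,0,0.24,0.3],
    [0.07,0,0,0,0,0.24,0.3]
  ]
}}

```text
clock: 8.45
position: [0.5602, 0.0916, 0.0769]
ee_rot: [3.139, 0.062, -0.029]
force: [-25.4, -8.8, 7.1]
width: 0.348
```

```bash
python3 -c "
from h import *
lev(1.4,.076);lev(1.7,.076,1.57)"
```

```text
t 8.45 p [0.5602 0.0916 0.0769] F [-25.4  -8.8   7.1] w 0.348 q [-0.8   0.64  0.81  1.91 -0.6   0.88  0.36]
shift [-0.001 -0.019  0.006] turn [ 0.001  0.037 -0.142] rows 0.060928519297241995
t 8.45 p [0.5602 0.0916 0.0769] F [-25.4  -8.8   7.1] w 0.348 q [-0.8   0.64  0.81  1.91 -0.6   0.88  0.36]
shift [ 0.148 -0.008  0.003] turn [0.004 0.037 0.198] rows 0.4438385558167617
```

```bash
python3 -c "
from h import *
lev(1.4,.076)
cv2.imwrite('pics/t8.png',cv2.resize(get_image('top')[145:225,225:385],None,fx=5,fy=5,interpolation=cv2.INTER_CUBIC))
cv2.imwrite('pics/s8.png',cv2.resize(get_image('scene')[160:310,135:295],None,fx=4,fy=4,interpolation=cv2.INTER_CUBIC))
cv2.imwrite('pics/w8.png',get_image('wrist'))
lev(1.4,.076)"
```

```text
t 8.45 p [0.5602 0.0916 0.0769] F [-25.4  -8.8   7.1] w 0.348 q [-0.8   0.64  0.81  1.91 -0.6   0.88  0.36]
shift [-0.001 -0.019  0.006] turn [ 0.001  0.037 -0.142] rows 0.060928519297241995
t 8.6 p [0.5613 0.0921 0.077 ] F [-11.5  -3.8   1.2] w 0.351 q [-0.8   0.64  0.81  1.9  -0.6   0.88  0.37]
shift [-0.008 -0.017  0.007] turn [ 0.001  0.033 -0.135] rows 0.060475136035154704
```

View pics/w8.png

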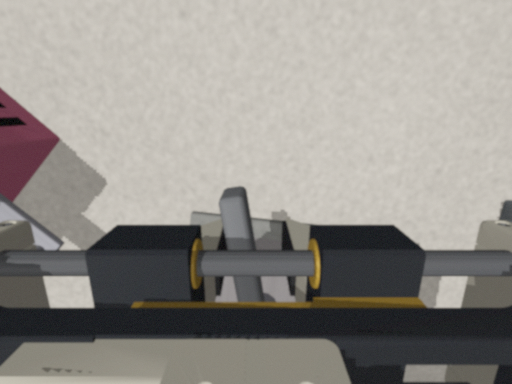

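View pics/t8.png

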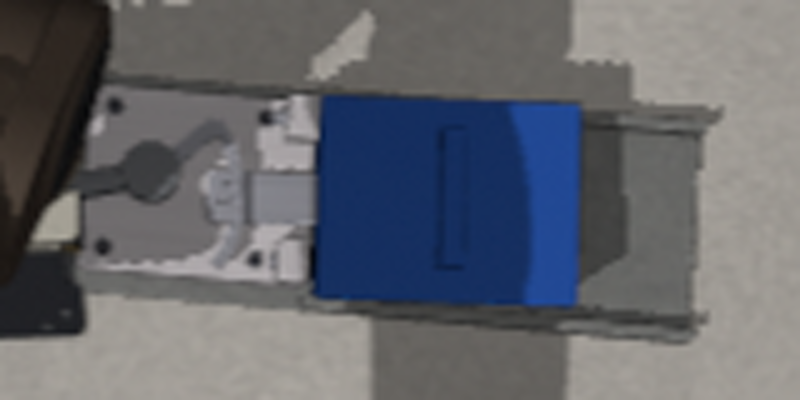

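View pics/s8.png

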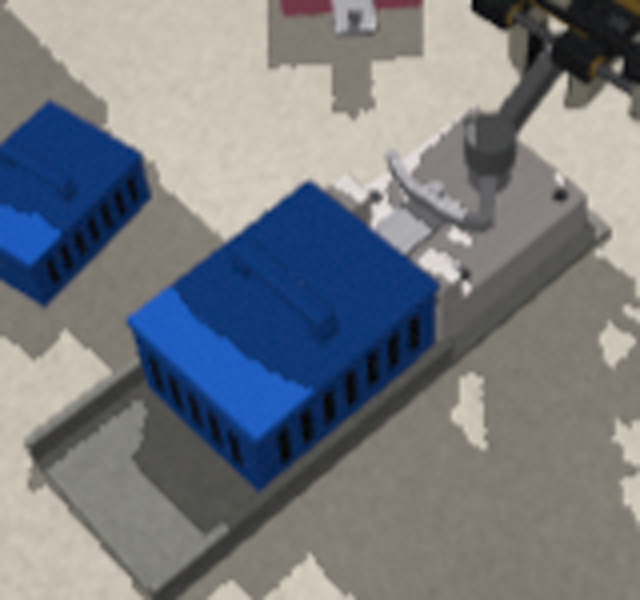

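The hook now encloses the pin and the basket is drawn in. Finishing the turn.

>>> {"fn": "play_rows", "kwargs": {
  "rows": [
    [0.04,0,0,0,0.03,0.07,0.3],
    [0.04,0,0,0,0,0.07,0.3],
    [0.03,0,0,0,0,0.05,0.3]
  ]
}}

```text
clock: 8.9
position: [0.5615, 0.0907, 0.0766]
ee_rot: [-3.138, 0.075, 0.052]
force: [-13.9, -0.1, 5.7]
width: 0.351
```

```bash
python3 -c "
from h import *
lev(1.7,.076,1.57)
cv2.imwrite('pics/t9.png',cv2.resize(get_image('top')[145:225,225:385],None,fx=5,fy=5,interpolation=cv2.INTER_CUBIC))
cv2.imwrite('pics/w9.png',get_image('wrist'))
lev(1.7,.076,1.57)"
```

```text
t 8.9 p [0.5615 0.0907 0.0766] F [-13.9  -0.1   5.7] w 0.351 q [-0.8   0.66  0.83  1.89 -0.62  0.91  0.3 ]
shift [ 0.138 -0.026 -0.   ] turn [-0.002  0.067  0.022] rows 0.42018295349331214
t 9.0 p [0.5617 0.0908 0.0765] F [-15.8  -1.2   8.2] w 0.349 q [-0.8   0.66  0.83  1.89 -0.62  0.91  0.3 ]
shift [ 0.137 -0.026 -0.001] turn [-0.002  0.066  0.023] rows 0.41704511870890854
```

View pics/w9.png

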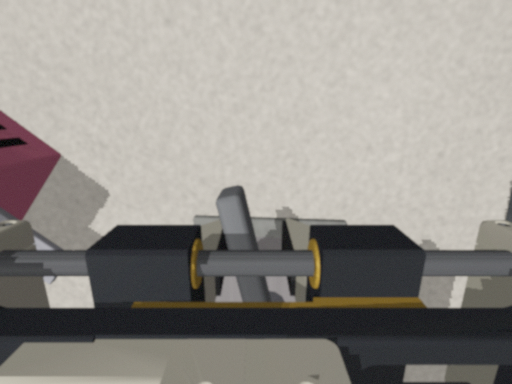

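View pics/t9.png

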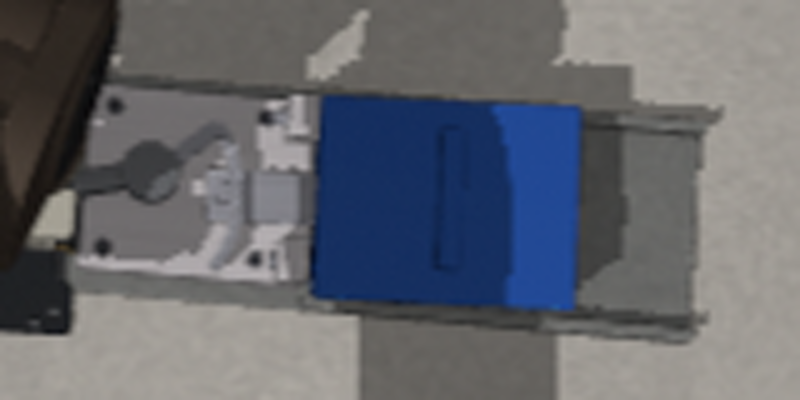

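Stalled near 1.37 rad at about 14 N. I'll move outward for more leverage and push with larger steps.

>>> {"fn": "play_rows", "kwargs": {
  "rows": [
    [-0.03,-0.08,0,0,0.05,0,0.3],
    [0,-0.07,0,0,0,0,0.3],
    [0.08,0,0,0,0,0,0.3]
  ]
}}

```text
clock: 9.3
position: [0.5623, 0.1124, 0.0778]
ee_rot: [-3.137, 0.067, 0.036]
force: [-20.3, 11.9, 10.5]
width: 0.355
```

```bash
python3 -c "
from h import *
lev(1.7,.076,1.57,.095)"
```

```text
t 9.3 p [0.5623 0.1124 0.0778] F [-20.3  11.9  10.5] w 0.355 q [-0.83  0.66  0.83  1.89 -0.62  0.9   0.27]
shift [ 0.158 -0.013  0.008] turn [-0.007  0.046  0.033] rows 0.4776701336275087
```

>>> {"fn": "play_rows", "kwargs": {
  "rows": [
    [0.1,0,0,0,0.03,0,0.3],
    [0.12,0,0,0,0,0,0.3]
  ]
}}

```text
clock: 9.5
position: [0.5872, 0.1147, 0.0773]
ee_rot: [-3.131, 0.055, 0.04]
force: [-9.1, -3.0, -0.2]
width: 0.346
```

```bash
python3 -c "
from h import *
lev(1.7,.076,1.57,.095)
cv2.imwrite('pics/w10.png',get_image('wrist'))
cv2.imwrite('pics/s10.png',cv2.resize(get_image('scene')[130:280,165:325],None,fx=4,fy=4,interpolation=cv2.INTER_CUBIC))
lev(1.7,.076,1.57,.095)"
```

```text
t 9.5 p [0.5872 0.1147 0.0773] F [-9.1 -3.  -0.2] w 0.346 q [-0.8   0.69  0.82  1.82 -0.63  0.94  0.27]
shift [-0.007  0.01   0.009] turn [-0.017  0.052  0.048] rows 0.043831292130045094
t 9.6 p [0.5873 0.1146 0.0768] F [-16.9   1.2   7.7] w 0.348 q [-0.8   0.69  0.82  1.82 -0.63  0.94  0.27]
shift [-0.008  0.009  0.006] turn [-0.017  0.055  0.047] rows 0.0398019991040699
```

View pics/w10.png

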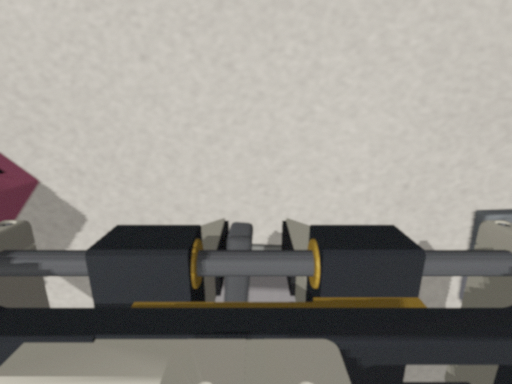

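View pics/s10.png

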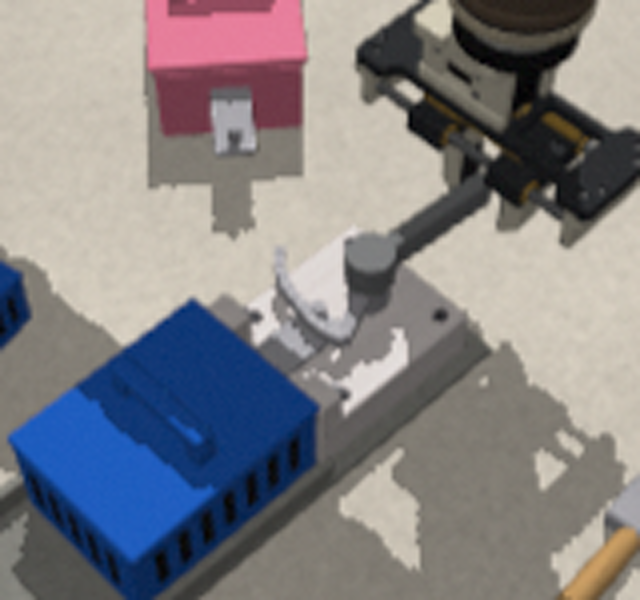

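The lever is now parallel to the tool at the end of its travel, pressing its stop with about 17 N. Backing off and lifting.

>>> {"fn": "play_rows", "kwargs": {
  "rows": [
    [-0.05,0,0,0,0,0,0],
    [0,0,0,0,0,0,0],
    [0,0,-0.2,0,0,0,0],
    [0,0,-0.3,0,0,0,0],
    [0,0,-0.3,0,0,0,0]
  ]
}}

```text
clock: 10.1
position: [0.5816, 0.1147, 0.1986]
ee_rot: [-3.133, 0.044, 0.054]
force: [0.6, 0.8, 0.7]
width: 0.503
```

>>> {"fn": "play_rows", "kwargs": {
  "rows": [
    [0,-0.2,-0.1,0,0,0,0],
    [0,-0.3,0,0,0,0,0],
    [0,-0.3,0,0,0,0,0],
    [0,0,0,0,0,0,0]
  ]
}}

```text
clock: 10.5
position: [0.5932, 0.237, 0.2281]
ee_rot: [-3.126, 0.044, 0.023]
force: [-0.3, 0.6, -0.8]
width: 0.496
```

```bash
python3 -c "
from h import *
lev(1.7,.2)
cv2.imwrite('pics/t11.png',cv2.resize(get_image('top')[145:225,225:385],None,fx=5,fy=5,interpolation=cv2.INTER_CUBIC))
cv2.imwrite('pics/T11.png',get_image('top'))"
```

```text
t 10.5 p [0.5932 0.237  0.2281] F [-0.3  0.6 -0.8] w 0.496 q [-1.02  0.59  0.93  1.58 -0.51  1.24 -0.02]
shift [-0.043  0.96   0.174] turn [-0.027  0.032  0.322] rows 2.930283372450349
```

View pics/t11.png

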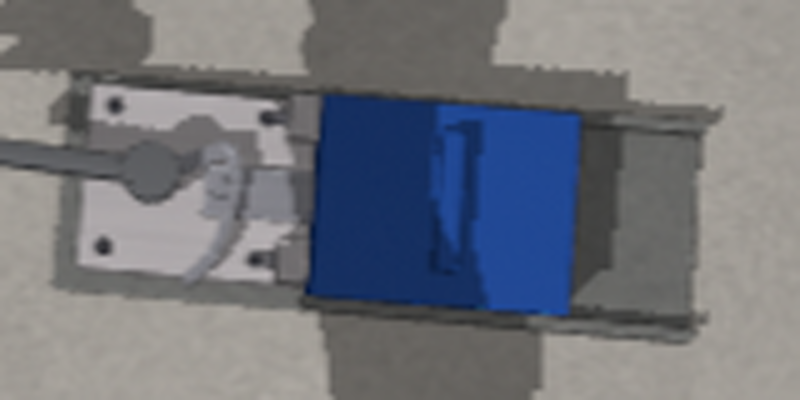

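View pics/T11.png

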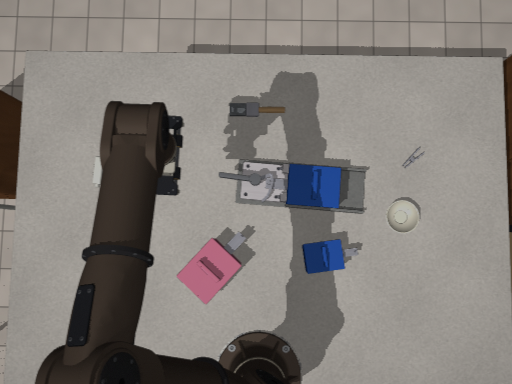

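```bash
python3 -c "
from h import *
m=camera_model('top')
T=lambda u,v:((u+.5)/5+225-.5,(v+.5)/5+145-.5)
a={n:bp(T(*p),.083,m) for n,p in dict(FR=(322,95),BR=(581,114),BL=(568,315),FL=(308,297)).items()}
for n in a: print(n,a[n].round(4))
c=sum(a.values())/4; print('centre',c)
for S in [np.array([.5615,-.077,0]),A-.095*ex]:
  print('face in stop frame x,y',(c+.075*ex-S)@ex,(c-S)@ey)
print('yaw',np.arctan2(*((a['FR']+a['FL']-a['BR']-a['BL'])[:2])))
d=bp(T(2,152),.098,m)-bp(T(150,170),.1,m); print('cam',np.arctan2(d@ex,d@ey))
b0=cv2.imread('pics/top0.png');b1=cv2.imread('pics/T11.png')
for n,r in dict(brush=(95,120,225,290),dish=(195,235,385,422),peg=(145,170,400,428)).items():
  w=[x[r[0]:r[1],r[2]:r[3]].astype(int) for x in (b0,b1)]; print(n,abs(w[0]-w[1]).mean())
cv2.imwrite('pics/S11.png',get_image('scene'))"
```

```text
FR [ 0.6143 -0.0802  0.083 ]
BR [ 0.6056 -0.2297  0.083 ]
BL [ 0.4894 -0.2221  0.083 ]
FL [ 0.4973 -0.0733  0.083 ]
centre [ 0.55167462 -0.15135605  0.083     ]
face in stop frame x,y 0.0001883257951856297 0.005345426995130751
face in stop frame x,y -0.002038927107115098 0.006212198632908911
yaw 0.055717498453277385
cam 1.6192603693741683
brush 23.832
dish 25.22545045045045
peg 23.75095238095238
```

View pics/S11.png

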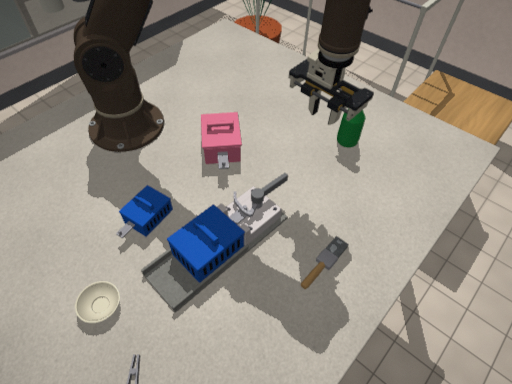

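```bash
python3 -c "
from cell import *
o=observe(); print(o['clock'],abs(o['dq']).max(),o['force']); print(sign_off())"
```

```text
10.65 0.023531844830449587 [-0.22817876 -0.98015318 -0.59149686]
the job is handed in; nothing more can be done
None
```

The basket is locked against the bracket and the job is handed in at about 10.7 s. I took the large blue basket by its handle and slid it onto the sprung pads. I then eased it back a few mm so it wouldn't jump, let go, and turned the cam lever to its stop with the fingers straddling it. The lever stalled once at about 1.37 rad. Moving further out along it and pushing harder finished the turn, and the highest force in the readings was about 27 N.

Last checks, from the top and scene images with the gripper clear:
- **Lever:** about 1.62 rad, at its stop, with the hook round the pin.
- **Gap:** the basket face measures 0.2 mm past the stop face going by the bracket's cheeks, but 2.0 mm short going by the lever axis. These disagree by about the calibration error, and both are inside the 3 mm limit.
- **Sideways and tilt:** about 5–6 mm sideways, more than the 3.5 mm play allows, so partly measurement error (limit 12 mm). The basket looks upright in its tray; I did not measure its tilt.
- **Robot:** it touches nothing, with about 1 N on the tool and the gripper 0.23 m up.
- **Bystanders:** all four look to be where they started. My image-difference check was spoiled by a brightness change, so I judged this by eye. The arm hid the bottle in the top view, so I checked it in the scene view only.

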